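# Fit the bending roller to the tube bender and lock it with the R-clip

## Robot

A 6-joint arm with a two-finger parallel gripper is mounted at the origin on the work surface. World frame = base frame: x ahead of the robot, y to its left, z up, the work surface at z = 0. Lengths are in m, angles in rad, forces in N, time in s.
With the tool pointing down it reaches from about 0.4 to 0.825 m from the base axis. Payload 7 kg.
Tool frame: the origin (TCP) lies at the very end of the fingers, on their centre line; the grasp point (between the pads) lies 19 mm behind it; y points along the fingers, z is the direction in which the jaws open and shut, and the axes are right-handed (so a half turn about y gives the same grasp; the last joint's range is limited). The gripper opens to 88 mm and grips with 3 to 60 N. Pads are 19 mm wide; open, the fingers measure 130 mm over their backs; the gripper's body (78 mm by 193 mm) begins 47 mm behind the grasp point.
Start: joints at [1.545, 0.359, 0.012, 0, -1.224, -0.288], TCP at [0.208, 0.642, 0.227] pointing down, gripper open.
Joint ranges: [-3.07, 3.07], [-1.43, 2.12], [-1.02, 1.25], [-3.03, 1.67], [-3.05, -0], [-3.03, 3.03]. Speed limits (rad/s): [2.39, 2.39, 3.01, 3.14, 3.14, 3.14].

## Interface

Orientations are given as a rotation vector (axis times angle).
In Python, from workcell import bot gives the robot as it stands. The module is installed in compiled form; this text tells all that it offers. Calls block until the motion is done:
- bot.move_pose(position, orientation): joint-space move of the TCP to a pose.
- bot.movel(position, feed=0.15, attitude=None): straight line of the TCP; attitude=None keeps the orientation; feed is the mean speed in m/s.
- bot.move_j(angles): joint-space move.
- bot.open() and bot.close_gripper(grasp_force=None): open the fingers fully, or close them until they stop; grasp_force is the grip in N (None keeps the last).
- bot.dwell(seconds).
- bot.solve_ik(position, orientation): joint angles nearest the present ones, or None.
- bot.snapshot(name): name is "scene" or "top" or "wrist"; returns (picture, depth): 400x640x3 uint8, red, green, blue; 400x640 float32, m along the optical axis (not along the pixel's ray), 0 where there is no reading.
- bot.get_calibration(name): a dict with "fx", "fy", "cx", "cy" (pixels), "k1" (the pictures are not rectified: a ray, as slopes to the right and down, at radius r is drawn at 1 + k1 r^2 times it, then the intrinsics apply), "extrinsics" (4x4, takes a point from world to camera coordinates); the wrist camera has in their place "hand_eye" (4x4, takes a point from camera to tool coordinates, whose origin is the TCP and whose axes are the tool frame's). Camera axes: x right, y down, z forward; pixel columns grow to the right and rows downward; lengths in m; the calibration is good to about 2 mm. A picture is of the moment at which its call begins: read the wrist's pose just before it. get_calibration takes no time and is no camera call.
A pose or a line that the arm cannot do raises bot.Unreachable and nothing moves.
- bot.hand_in(): hands the job in, once; it reports no verdict.
Readings, each from a call of its own:
- bot.get_clock(): time.
- bot.get_qpos(): joint angles.
- bot.get_dq(): joint speeds.
- bot.get_tau(): joint torques, N m.
- bot.get_position(): TCP position.
- bot.get_tool_rot(): TCP orientation.
- bot.get_contact_force(): force on the tool from outside, world axes, zero at the start.
- bot.get_moment(): the same for the moment, N m.
- bot.get_opening(): finger opening in m.
Only numpy, scipy, OpenCV 4.12 (cv2) and the standard library are available. Lean on these libraries where they do the work, as an engineer would, in place of code of your own. Each camera call takes 0.05 s, during which the arm holds its last target. There are 200 camera calls.

## Task

Fit the aluminium bending roller with the brass hexagon boss onto the tube bender's splined spindle, hexagon up, turning it until the splines mesh and it sits fully home on the shoulder. Then take the orange-handled R-clip from the blue rack and lock the roller: push the straight leg through the spindle's cross-hole, orange grip uppermost as it lies in the rack, until the bent leg has snapped over the spindle and hugs it. Leave the other loose things on the bench where they are.

Things in the scene. Friction and masses are not known exactly. Their poses are not given: they have to be found in the camera images.
- roller_centre (a point): Centre of the loose bending roller, 18 mm over its underside: a grooved aluminium disc 70 mm across, 22 mm high, with a brass hexagon boss on top, 36 mm across flats, 14 mm high. z is the bore axis, up; the boss's flats face 0, 60, 120.. degrees from its x axis. Best taken by two opposite flats. It starts flat on the bench at any yaw.
- roller: Roller, origin at the centre of its underside, axes as above, 0.4 to 0.6 kg. Bore open at both ends, at least 24 mm wide, six inner teeth 5 mm wide half-way between the directions of the flats. It meshes when its yaw equals the spindle's modulo 60 degrees (about 8 degrees of play either way); until then it rides about 20 mm too high on the ends of the spindle's teeth.
- shoulder (a point): Fixed point on the upright spindle's axis at its shoulder, 35 mm over the bench, where the roller's underside must rest. z up. Six teeth, 30 mm over their tips, 5 mm wide, at 0, 60, 120.. degrees from this x axis, reach 18 mm up, with a narrower lead to 22 mm; above is a round nose 20 mm thick with a tapered end 69 mm over the shoulder.
- bender: The fixed bench tube bender that carries the spindle; origin on the bench under the spindle's axis. Green base plate 160 x 120 mm, 22 mm high, from 65 mm behind (-x) to 95 mm ahead of the axis, with a green back-stop 42 mm high at x = 60 to 90 mm. Same axes as the shoulder.
- cross_hole (a point): Fixed point: centre of the cross-hole, on the spindle's axis, 52 mm over the shoulder, 16 mm over the boss of a roller that is home. The hole runs level along this frame's y axis, 7 mm wide and high, both ends open with mouths flared to about 12 mm; the spindle is 20 mm thick there. The clip may come from either end.
- clip_grip (a point): Centre of the R-clip's orange grip, 28 mm long (x), 14 mm wide (y), 16 mm high, its underside 4 mm below that of the legs and level with that of the two-turn eye. x points from grip to leg tip, z up, y to the side of the bent leg. In this frame the straight leg's axis runs at y = 0, z = -1.5 mm, its tip at x = 104 mm; eye at x = 20 to 40 mm; bent leg level with it, its end at x = 79, y = 16 mm.
- clip: The R-clip of 5 mm round steel wire, 118 mm long, 70 g; origin under the straight leg's axis, level with the undersides of grip and eye, 24 mm ahead of the grip's centre and 8 mm below it; same axes. It lies flat on grip and eye, legs 4 mm clear, and starts in one of the rack's two pockets, grip under the roof, legs sticking out.
- clip_seat (a point): Point of the clip on the straight leg's axis that must end at the cross-hole's centre: 50 mm ahead of the grip's centre (x), 1.5 mm below it; same axes. Home, the clip is level with its x axis along the hole. About 1 mm further the eye stops against the spindle.
- clip_legs (a point): Where the two legs stick out of the rack, 72 mm ahead of the grip's centre, 1.5 mm below it and 6 mm to its +y side: here they can be pinched together from above, across y (about 20 mm over both; the bent leg gives about 2 mm). Same axes. Fingers here would hit the spindle before the clip is home.
- bent_leg (a joint): Spring hinge of the clip's bent leg: 0 at rest, grows (rad) as the leg is sprung away from the straight leg (range -0.05 to 0.4). It rises to about 0.12 as it rides over the spindle, taking some 8 N of push, and falls back to about 0.02 when it has snapped over. The released clip then droops up to 0.2 rad in the hole.
- rack_mouth (a point): Fixed blue clip rack, 70 mm deep, 95 mm wide (y), 40 mm high, with two roofed pockets 40 mm wide side by side. This point: middle of the front edge of its floor, 12 mm over the bench; x points out of the pockets, the way the clip is drawn out, z up. The roof ends 14 mm behind this edge, 22 mm over the floor, so the grip cannot be reached inside.
- lock_pin: Loose bystander: short steel pin with a blue grip, 50 mm long, wholly inside the rack's other pocket. Origin under its middle.
- spare_roller: Loose bystander: dark steel roller 90 mm wide, 36 mm high. Origin under its centre.
- wood_block: Loose bystander: wooden block 70 x 50 x 45 mm. Origin under its centre.
- hammer: Loose bystander: hammer 260 mm long lying on the bench along its x axis.
- paste_tub: Loose bystander: upright jar 70 mm wide, 70 mm high, red cap. Origin under its centre.
- spirit_level: Loose bystander: yellow spirit level 360 x 22 x 50 mm standing on its edge, along its x axis.
- tube_offcut: Loose bystander: steel tube 25 mm wide, 120 mm high, standing upright. Origin under its centre.

How it is judged:
On the way:
1. the roller is meshed and fully home on the spindle's shoulder (z of roller_centre in the frame of shoulder between 0.014 and 0.022 m and horizontal distance between roller_centre and shoulder below 0.004 m and angle between roller_centre's own z axis and vertical below 0.06 rad), for 0.2 s.
At the end, for the whole second after the job is handed in: Roller upright (0.06 rad), on the spindle axis within 4 mm, underside within 4 mm of the shoulder; clip seat within 4 mm (5 mm along the hole) of the cross-hole centre, straight leg along the hole within 0.3 rad, grip up (0.5 rad), bent leg sprung back (under 0.08 rad); both at rest (all of step 1 and x of clip_seat in the frame of cross_hole between -0.004 and 0.004 m and y of clip_seat in the frame of cross_hole between -0.005 and 0.005 m and z of clip_seat in the frame of cross_hole between -0.004 and 0.004 m and angle between the x axis of clip_seat and the y axis of cross_hole, either way round below 0.3 rad and angle between clip_seat's own z axis and vertical below 0.5 rad and value of joint bent_leg below 0.08 rad and linear speed of each of clip, roller below 0.02 m/s); the robot touches nothing.
It fails at once if another loose thing on the bench is moved more than 30 mm (distance of any of lock_pin, spare_roller, wood_block, hammer, paste_tub, spirit_level, tube_offcut from where it was at the start of the episode above 0.03 m).
It also fails if it takes over 58 s, if anything falls off the work surface, if the arm or the gripper's body presses on something with over 40 N, if the wrist force passes 120 N, or if a joint passes its speed limit or range.

## Working session

There is one attempt and no reset: what is moved stays moved. The work goes in short steps, each a Python script; the robot and the scene stay as the last script left them, time stands still between calls to the robot, and variables do not carry over. Pictures are saved under pics/ and viewed, about 8 in all and at most 12, crops included, and the job is handed in when it is done.

```bash
mkdir -p pics; ls
python3 - <<'E'
from workcell import bot
import cv2,numpy as np
for n in("scene","top","wrist"):
    p,d=bot.snapshot(n); np.savez(f"{n}0.npz",p=p,d=d); cv2.imwrite(f"pics/{n}0.png",p[:,:,::-1]); print(n,bot.get_calibration(n))
print(bot.get_clock(),bot.get_tool_rot(),bot.get_position(),bot.get_contact_force())
E
```

```text
pics
scene {'fx': 430.9651594394627, 'fy': 430.9651594394627, 'cx': 328.43138311662796, 'cy': 201.98133887828246, 'k1': 0.03878312138246499, 'extrinsics': array([[ 0.78283579,  0.62203414,  0.01554522, -0.42313473],
       [ 0.49445032, -0.60671532, -0.62242703, -0.20326512],
       [-0.37773933,  0.49494449, -0.78252345,  1.28053231],
       [ 0.        ,  0.        ,  0.        ,  1.        ]])}
top {'fx': 437.6487632477467, 'fy': 437.6487632477467, 'cx': 328.55381559570327, 'cy': 202.47998236301984, 'k1': -0.0842493998108844, 'extrinsics': array([[ 0.08968053, -0.99596966, -0.00135967, -0.03330479],
       [-0.97050486, -0.08708069, -0.22480497,  0.56095494],
       [ 0.22378053,  0.0214802 , -0.97440283,  1.28997379],
       [ 0.        ,  0.        ,  0.        ,  1.        ]])}
wrist {'fx': 347.49635254294054, 'fy': 347.49635254294054, 'cx': 315.42066711822883, 'cy': 199.79505340716042, 'k1': -0.04267501368737291, 'hand_eye': array([[ 2.36548891e-04,  9.60934578e-01,  2.76775508e-01,
        -7.61154370e-02],
       [-1.43421716e-04, -2.76775480e-01,  9.60934604e-01,
        -1.58814095e-01],
       [ 9.99999962e-01, -2.67003634e-04,  7.23479533e-05,
         5.47264525e-04],
       [ 0.00000000e+00,  0.00000000e+00,  0.00000000e+00,
         1.00000000e+00]])}
0.15 [-0.32462151 -2.05064796  2.05335636] [0.20827121 0.64167592 0.22582002] [-0.5783029   0.31943769  0.39421397]
```

View pics/top0.png

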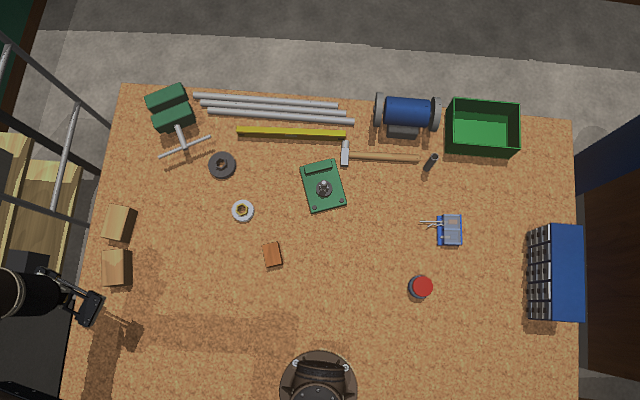

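View pics/scene0.png

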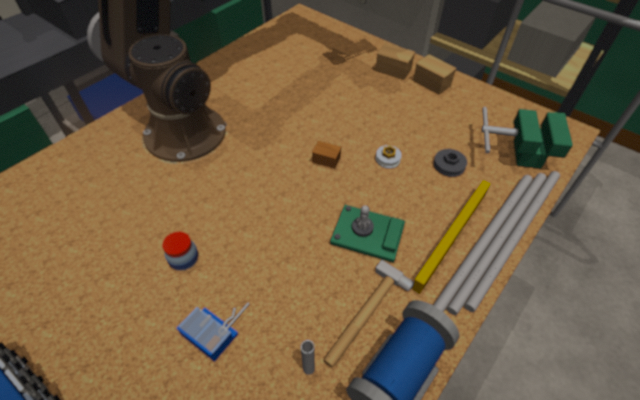

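```bash
cat > h.py <<'E'
from workcell import bot
import numpy as np, cv2
from scipy.spatial.transform import Rotation as R
def calib(n, pose=None):
    c=bot.get_calibration(n)
    if n=="wrist":
        p,r=pose; T=np.eye(4); T[:3,:3]=R.from_rotvec(r).as_matrix(); T[:3,3]=p
        M=T@c["hand_eye"]
    else: M=np.linalg.inv(c["extrinsics"])
    return c,M
def slopes(c,uv):
    K=np.array([[c["fx"],0,c["cx"]],[0,c["fy"],c["cy"]],[0,0,1]])
    return cv2.undistortPoints(np.array(uv,float).reshape(-1,1,2),K,np.array([c["k1"],0,0,0,0])).reshape(-1,2)
def plane(cm,uv,z):
    c,M=cm; s=slopes(c,uv); d=np.c_[s,np.ones(len(s))]@M[:3,:3].T; o=M[:3,3]
    return o+d*((z-o[2])/d[:,2])[:,None]
def project(cm,P):
    c,M=cm; W=np.linalg.inv(M); P=np.atleast_2d(P)@W[:3,:3].T+W[:3,3]
    s=P[:,:2]/P[:,2:]; s=s*(1+c["k1"]*(s**2).sum(1))[:,None]
    return s*[c["fx"],c["fy"]]+[c["cx"],c["cy"]]
def cloud(cm,d):
    v,u=np.mgrid[0:400,0:640]; c,M=cm
    s=slopes(c,np.c_[u.ravel(),v.ravel()]); z=d.ravel()[:,None]
    P=np.c_[s*z,z]@M[:3,:3].T+M[:3,3]; return P.reshape(400,640,3)
def down(phi):
    c,s=np.cos(phi),np.sin(phi)
    return R.from_matrix(np.array([[s,0,c],[-c,0,s],[0,-1,0]])).as_rotvec()
def shot(n,name):
    pose=(np.array(bot.get_position()),np.array(bot.get_tool_rot())); p,d=bot.snapshot(n)
    cv2.imwrite(f"pics/{name}.png",p[:,:,::-1]); cm=calib(n,pose)
    np.savez(name+".npz",p=p,d=d,M=cm[1]); return p,d,cm
def load(n,name):
    f=np.load(name+".npz"); return f["p"],f["d"],(bot.get_calibration(n),f["M"])
E
python3 - <<'E'
from h import *
r=R.from_rotvec(bot.get_tool_rot()).as_matrix(); print(r.round(2), np.arctan2(r[1,2],r[0,2]))
t=calib("top"); s=calib("scene")
for n,u,v,z in [("roller",(242,211),(389,155),.03),("spindle",(324,186),(363,215),.09),("rack",(449,229),(208,330),.035),("legtip",(420,223),(248,304),.022),("tube",(430,162),(308,345),.12),("hammerhead",(345,152),(394,275),.02),("hammerend",(418,159),(331,358),.02),("tub",(420,287),(178,243),.07),("lev1",(237,131),(488,184),.05),("lev2",(345,135),(420,283),.05),("block",(272,254),(326,153),.04)]:
    print(n,plane(t,[u],z)[0].round(3),plane(s,[v],z)[0].round(3))
# reach for look poses
for p in [(.5,.2,.25),(.55,-.03,.3),(.45,-.35,.25)]:
    for phi in np.arange(-3,3.2,.5):
        q=bot.solve_ik(p,down(phi)); print(p,round(phi,1),None if q is None else np.round(q,2))
E
```

```text
[[-0.95 -0.   -0.31]
 [ 0.31 -0.   -0.95]
 [-0.   -1.    0.  ]] -1.8846567016060671
roller [0.517 0.289 0.03 ] [0.531 0.281 0.03 ]
spindle [0.606 0.035 0.09 ] [0.618 0.027 0.09 ]
rack [ 0.517 -0.366  0.035] [ 0.523 -0.369  0.035]
legtip [ 0.531 -0.277  0.022] [ 0.54  -0.276  0.022]
tube [ 0.702 -0.28   0.12 ] [ 0.722 -0.29   0.12 ]
hammerhead [ 0.746 -0.021  0.02 ] [ 0.745 -0.02   0.02 ]
hammerend [ 0.744 -0.261  0.02 ] [ 0.748 -0.254  0.02 ]
tub [ 0.328 -0.276  0.07 ] [ 0.337 -0.282  0.07 ]
lev1 [0.777 0.337 0.05 ] [0.794 0.336 0.05 ]
lev2 [ 0.794 -0.016  0.05 ] [ 0.805 -0.017  0.05 ]
block [0.39  0.176 0.04 ] [0.397 0.169 0.04 ]
(0.5, 0.2, 0.25) -3.0 [ 0.74  0.12 -0.25 -0.   -1.2  -0.6 ]
(0.5, 0.2, 0.25) -2.5 [ 0.74  0.12 -0.25  0.   -1.2  -0.1 ]
(0.5, 0.2, 0.25) -2.0 [ 0.74  0.12 -0.25  0.   -1.2   0.4 ]
(0.5, 0.2, 0.25) -1.5 [ 0.74  0.12 -0.25  0.   -1.2   0.9 ]
(0.5, 0.2, 0.25) -1.0 [ 0.74  0.12 -0.25  0.   -1.2   1.4 ]
(0.5, 0.2, 0.25) -0.5 [ 0.74  0.12 -0.25  0.   -1.2   1.9 ]
(0.5, 0.2, 0.25) 0.0 [ 0.74  0.12 -0.25  0.   -1.2   2.4 ]
(0.5, 0.2, 0.25) 0.5 [ 0.74  0.12 -0.25  0
[... 1222 characters left out ...]
  -1.21  0.96]
(0.45, -0.35, 0.25) -2.0 [-0.32  0.17 -0.19  0.   -1.21  1.46]
(0.45, -0.35, 0.25) -1.5 [-0.32  0.17 -0.19  0.   -1.21  1.96]
(0.45, -0.35, 0.25) -1.0 [-0.32  0.17 -0.19  0.   -1.21  2.46]
(0.45, -0.35, 0.25) -0.5 [-0.32  0.17 -0.19  0.   -1.21  2.96]
(0.45, -0.35, 0.25) 0.0 [-0.32  0.17 -0.19 -0.   -1.21 -2.82]
(0.45, -0.35, 0.25) 0.5 [-0.32  0.17 -0.19 -0.   -1.21 -2.32]
(0.45, -0.35, 0.25) 1.0 [-0.32  0.17 -0.19  0.   -1.21 -1.82]
(0.45, -0.35, 0.25) 1.5 [-0.32  0.17 -0.19  0.   -1.21 -1.32]
(0.45, -0.35, 0.25) 2.0 [-0.32  0.17 -0.19  0.   -1.21 -0.82]
(0.45, -0.35, 0.25) 2.5 [-0.32  0.17 -0.19  0.   -1.21 -0.32]
(0.45, -0.35, 0.25) 3.0 [-0.32  0.17 -0.19  0.   -1.21  0.18]
```

Run:
```python
from h import *
ims=[]
for n,p,q in [("r1",(.522,.286,.19),-2.6),("s1",(.610,.032,.25),-2.6),("c1",(.535,-.31,.18),2.8)]:
    bot.move_pose(p,down(q)); bot.dwell(.15)
    p_,d,cm=shot("wrist",n); ims.append(p_[30:330,115:515,::-1]); print(n,bot.get_clock(),np.round(bot.get_position(),4),np.round(bot.get_qpos(),2))
ims.append(np.zeros_like(ims[0]))
cv2.imwrite("pics/m1.png",np.vstack([np.hstack(ims[:2]),np.hstack(ims[2:])]))
```

```text
r1 2.0833 [0.5217 0.2868 0.19  ] [ 0.83  0.26 -0.22 -0.   -1.09 -0.29]
s1 3.35 [0.6098 0.0333 0.2497] [ 0.37  0.24 -0.1  -0.   -1.23  0.17]
c1 4.8917 [ 0.5357 -0.309   0.1803] [-0.21  0.3  -0.18 -0.   -1.09 -0.13]
```

View pics/m1.png

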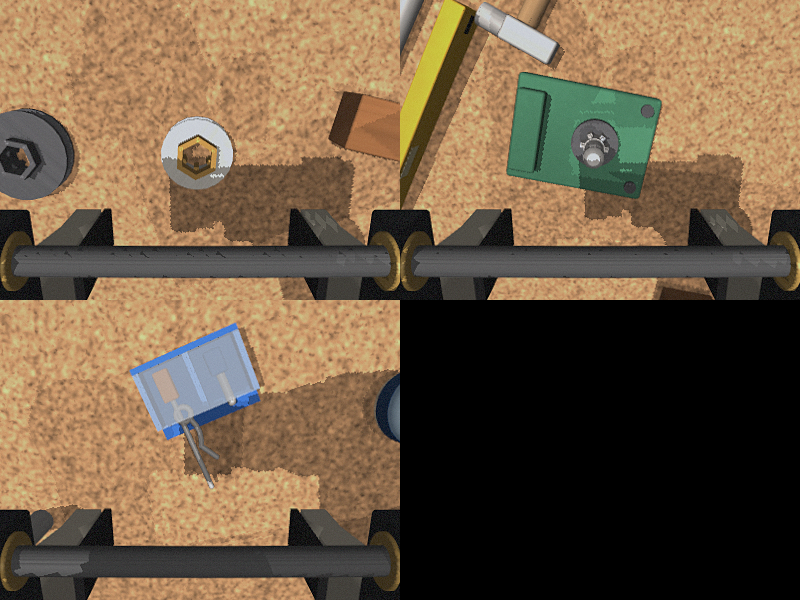

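```bash
cat > meas.py <<'E'
from h import *
def comp(m,near=None):
    n,l,s,c=cv2.connectedComponentsWithStats(m.astype(np.uint8)); i=1+np.argmax(s[1:,4]); return l==i
def hsv(p): return cv2.cvtColor(p,cv2.COLOR_RGB2HSV)
def hexa(name,z):
    p,d,cm=load("wrist",name); H=hsv(p); C=cloud(cm,d)
    m=(H[...,0]>14)&(H[...,0]<32)&(H[...,1]>110)&(C[...,2]>z-.018)
    m[235:]=0; m=comp(cv2.morphologyEx(m.astype(np.uint8),cv2.MORPH_OPEN,np.ones((2,2))))
    c=cv2.findContours(m.astype(np.uint8),0,1)[0][0]; h=cv2.convexHull(c).reshape(-1,2)
    P=plane(cm,h,z)[:,:2].astype(np.float32)
    M=cv2.moments((P*1e4).astype(np.float32)); ctr=np.array([M["m10"],M["m01"]])/M["m00"]/1e4
    s=np.vstack([np.linspace(a,b,60,endpoint=False) for a,b in zip(P,np.roll(P,-1,0))])
    w=np.linalg.norm(s-np.roll(s,-1,0),axis=1); v=s-ctr; r=np.hypot(*v.T)
    ph=np.angle((w*r**6*np.exp(6j*np.arctan2(v[:,1],v[:,0]))).sum())/6
    flat=(ph+np.pi/6)%(np.pi/3)
    th=flat+np.arange(3)*np.pi/3; wd=[np.ptp(P@[np.cos(t),np.sin(t)]) for t in th]
    return ctr,flat,wd
E
python3 - <<'E'
from meas import *
print("roller",hexa("r1",.036))
p,d,cm=load("wrist","r1");C=cloud(cm,d); m=(C[...,2]>.015)&(C[...,2]<.06); H=hsv(p); m&=(H[...,1]<60)&(H[...,2]>90); m[235:]=0
m=comp(m); (u,v),r=cv2.minEnclosingCircle(np.argwhere(m)[:,::-1].astype(np.float32)); print("disc",plane(cm,[(u,v)],.022),r, "topz",np.median(C[185-15:185+15,300:330,2][C[170:200,300:330,2]>.025]))
p,d,cm=load("wrist","s1");C=cloud(cm,d);H=hsv(p)
m=(H[...,0]>50)&(H[...,0]<95)&(H[...,1]>60)&(C[...,2]<.03); m[238:]=0; m=comp(m)
P=plane(cm,np.argwhere(m)[:,::-1],.022)[:,:2]; rc=cv2.minAreaRect((P*1000).astype(np.float32)); print("plate",rc, "z",np.median(C[m][:,2]))
box=cv2.boxPoints(rc)/1000; print(box)
for z0,z1 in [(.085,.12),(.098,.12)]:
    n=(C[...,2]>z0)&(C[...,2]<z1)&(np.hypot(C[...,0]-.61,C[...,1]-.032)<.04); Q=C[n]; print("nose",n.sum(),Q.mean(0),Q.min(0),Q.max(0))
p,d,cm=load("wrist","c1");C=cloud(cm,d);H=hsv(p)
m=(H[...,0]>95)&(H[...,0]<130)&(H[...,1]>60); m[235:]=0;m=comp(m)
print("rack",cv2.minAreaRect((C[m][:,:2]*1000).astype(np.float32)),np.percentile(C[m][:,2],[5,50,95]))
cv2.imwrite("pics/cl.png",cv2.resize(p[40:250,230:390,::-1],None,fx=2.85,fy=2.85,interpolation=cv2.INTER_CUBIC))
p,d,cm=load("wrist","s1");
a=cv2.resize(p[90:200,365-115:480-115+0,::-1],None,fx=3,fy=3)
E
```

```text
roller (array([0.78678797, 0.30395178]), np.float64(0.71703282766095), [np.float64(0.09393722108444591), np.float64(0.09273459999301317), np.float64(0.06435850797642229)])
disc [[0.67139694 0.38194489 0.022     ]] 47.63412094116211 topz 0.03616285492996241
plate ((629.5758666992188, 42.56023025512695), (157.58885192871094, 118.75148010253906), 20.003583908081055) z 0.022451956066348477
[[ 0.53522384  0.07139999]
 [ 0.57584625 -0.04018736]
 [ 0.7239279   0.01372047]
 [ 0.6833055   0.12530781]]
nose 381 [0.61598394 0.03681936 0.10202831] [0.60559462 0.02822611 0.08500453] [0.62525813 0.04777342 0.10610243]
nose 353 [0.61572115 0.03716902 0.10274459] [0.60559462 0.02822611 0.0980306 ] [0.62501241 0.04777342 0.10610243]
rack ((516.5982666015625, -369.116943359375), (98.88915252685547, 74.46717071533203), 3.643080234527588) [0.01174844 0.03990249 0.04148134]
```

View pics/cl.png

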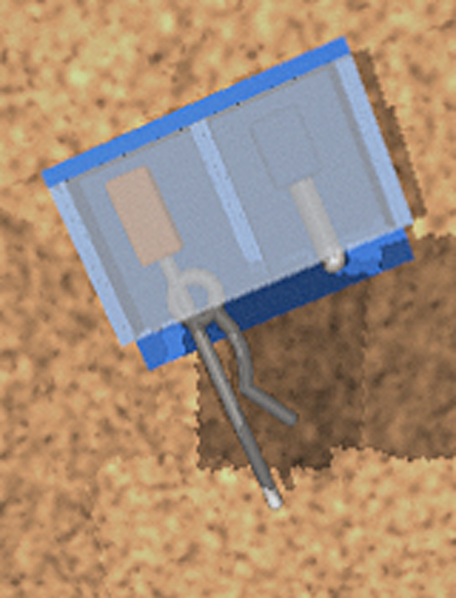

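```bash
sed -i 's/m\[235:\]=0; m=comp(cv2/m[235:]=0; m\&=np.hypot(C[...,0]-near[0],C[...,1]-near[1])<.05; m=comp(cv2/; s/def hexa(name,z)/def hexa(name,z,near)/' meas.py
python3 - <<'E'
from meas import *
print("roller",hexa("r1",.036,(.522,.286)))
p,d,cm=load("wrist","r1");C=cloud(cm,d); m=(C[...,2]>.017)&(C[...,2]<.06)&(np.hypot(C[...,0]-.522,C[...,1]-.286)<.06)
print("disc",cv2.minEnclosingCircle((C[m][:,:2]*1000).astype(np.float32)),C[m][:,:2].mean(0))
p,d,cm=load("wrist","c1")
f=lambda x,y:(x/2.85+230,y/2.85+40)
t,a,b,be=plane(cm,[f(277,505),f(235,412),f(202,340),f(296,420)],.0185); g=plane(cm,[f(145,215)],.028)[0]
print(t,a,b,be,g)
for q in(a,b): print(np.arctan2(*(t-q)[1::-1]))
print(np.arctan2(*(t-g)[1::-1]),np.linalg.norm((t-g)[:2]))
C=cloud(cm,d); w=(C[...,2]>.012)&(C[...,2]<.03); w[:170]=0; w[235:]=0; w[:,:290]=0;w[:,340:]=0; Q=C[w]; print(len(Q),np.median(Q[:,2])); print(cv2.fitLine(Q[:,:2].astype(np.float32),cv2.DIST_HUBER,0,.01,.01).ravel())
E
```

```text
roller (array([0.52287656, 0.29125611]), np.float64(0.48304136515997176), [np.float64(0.03586184158437078), np.float64(0.03713080913528993), np.float64(0.03661159585683288)])
disc ((524.0292358398438, 291.3614196777344), 35.03487014770508) [0.52490426 0.28973036]
[ 0.53813501 -0.27281516  0.0185    ] [ 0.54071359 -0.30840063  0.0185    ] [ 0.54276544 -0.33474377  0.0185    ] [ 0.52244184 -0.2990452   0.0185    ] [ 0.54503616 -0.37823345  0.028     ]
1.6431314902043437
1.6454280273668849
1.636167505636195 0.10564394208877881
412 0.0211371629824417
[ 0.00887855 -0.9999606   0.53862566 -0.3003198 ]
```

Run:
```python
from meas import *
phi=np.deg2rad(27.7-180); x,y=.5232,.2913
bot.move_pose((x,y,.10),down(phi)); bot.movel((x,y,.0237),.1)
bot.close_gripper(40); print("open",bot.get_opening(),bot.get_contact_force(),bot.get_position())
bot.movel((x,y,.16),.2); print("open",bot.get_opening(),bot.get_contact_force())
ph=np.deg2rad(20.0-180); bot.move_pose((.6156,.0373,.16),down(ph)); bot.dwell(.2)
f0=np.array(bot.get_contact_force()); print(f0,bot.get_clock(),np.round(bot.get_position(),4))
shot("wrist","g1"); 
for z in np.arange(.134,.056,-.004):
    bot.movel((.6156,.0373,z),.05); f=np.array(bot.get_contact_force())-f0; print(round(z,4),f.round(1),np.round(bot.get_position(),4))
    if abs(f).max()>15: break
print(bot.get_clock())
```

```text
open 0.03552654965729449 [ 0.25873257 -0.32043376  0.16931853] [0.52326074 0.29131256 0.02369739]
open 0.03570980582920396 [-0.26170396  0.37014121 -4.89906867]
[-0.65216206  0.07809715 -3.98113181] 10.9417 [0.6155 0.0384 0.1599]
0.134 [ 0.8 -0.6 -0.7] [0.6157 0.0372 0.1339]
0.13 [ 0.8 -0.7  0.1] [0.6155 0.0373 0.1299]
0.126 [ 1.5 -1.1 -0.8] [0.6154 0.0372 0.1257]
0.122 [ 0.8 -0.9  0.2] [0.6154 0.0372 0.1216]
0.118 [0.  1.  0.4] [0.6153 0.0372 0.1176]
0.114 [ 1.2 -0.8  0. ] [0.6154 0.0372 0.1136]
0.11 [ 1.  -0.6  0.3] [0.6154 0.0372 0.1096]
0.106 [ 1.1 -0.2 -0.6] [0.6154 0.0372 0.1056]
0.102 [ 0.4 -0.3 -0.7] [0.6154 0.0372 0.1016]
0.098 [-0.4 -0.6  0.7] [0.6154 0.0372 0.0977]
0.094 [-0.3 -1.1 -0.1] [0.6153 0.0372 0.0936]
0.09 [ 0.2  0.1 -0.8] [0.6154 0.0372 0.0896]
0.086 [ 0.9  0.2 -0.2] [0.6153 0.0372 0.0856]
0.082 [ 0.1 -0.5  0.2] [0.6154 0.0372 0.0817]
0.078 [ 1.5 -0.4 -0.1] [0.6154 0.0372 0.0776]
0.074 [ 1.3 -0.6 -0.3] [0.6155 0.0373 0.0737]
0.07 [ 0.2 -0.  -0.4] [0.6156 0.0373 0.0697]
0.066 [0.7 0.7 0.3] [0.6157 0.0373 0.0657]
0.062 [ 1.2  0.8 -0.6] [0.6157 0.0373 0.0617]
0.058 [-2.7  0.3  7.7] [0.6158 0.0374 0.0586]
16.4083
```

Run:
```python
from meas import *
bot.open(); p=bot.get_position(); print(p)
bot.movel((.6156,.0373,.16),.2)
a=np.deg2rad(94.1); dr=np.array([np.cos(a),np.sin(a),0]); o=down(np.deg2rad(4.1-180))
L=np.array([.5344,-.3051,0])
bot.move_pose(L+[0,0,.09],o); bot.movel(L+[0,0,.0105],.1)
bot.close_gripper(20); print("open",bot.get_opening(),bot.get_contact_force(),bot.get_clock())
bot.movel(L+[0,0,.0135],.05); bot.movel(L+dr*.095+[0,0,.0135],.1); print("open",bot.get_opening(),bot.get_contact_force())
T=np.array([.52,-.16,0]); bot.movel(T+[0,0,.03],.15); bot.dwell(.1); p,d,cm=shot("scene","sc2")
bot.movel(T+[0,0,.002],.08); print(bot.get_contact_force(),bot.get_position()); bot.open()
bot.movel(T+[0,0,.10],.2); bot.move_pose((.527,-.20,.16),o); bot.dwell(.15)
p2,d,cm=shot("wrist","c2"); print(bot.get_clock())
pc=project(calib("scene"),[(.52,-.2,.02),(.6156,.0373,.06)]); print(pc)
u,v=pc[0].astype(int); A=cv2.resize(p[v-60:v+60,u-60:u+60],(400,400)); u,v=pc[1].astype(int); B=cv2.resize(p[max(v-40,0):v+40,u-40:u+40],(400,400))
cv2.imwrite("pics/m2.png",np.vstack([np.hstack([A,B]),np.hstack([p2[30:230,215:415],p2[30:230,115:315]]).repeat(1,0).copy() if 0 else cv2.resize(p2[40:240,215:485],(800,592))[:200]*0])[:400,:,::-1])
cv2.imwrite("pics/c2c.png",cv2.resize(p2[60:250,205:425,::-1],None,fx=3,fy=3,interpolation=cv2.INTER_CUBIC))
```

```text
[0.6155854  0.03731562 0.05799781]
open 0.015381683939759678 [ 1.21322252  0.71634379 -0.12820843] 21.5
open 0.015174011104852086 [-0.84406457 -1.03986416 -1.43113349]
[ 0.26968699  0.40482762 -0.45473281] [ 0.51963997 -0.16023159  0.00135566]
26.5
[[266.00816184 274.46467695]
 [363.49177869 219.37859368]]
```

View pics/m2.png

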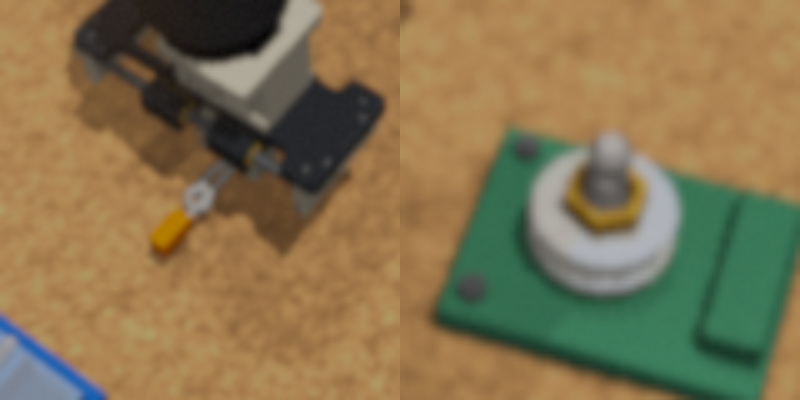

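View pics/c2c.png

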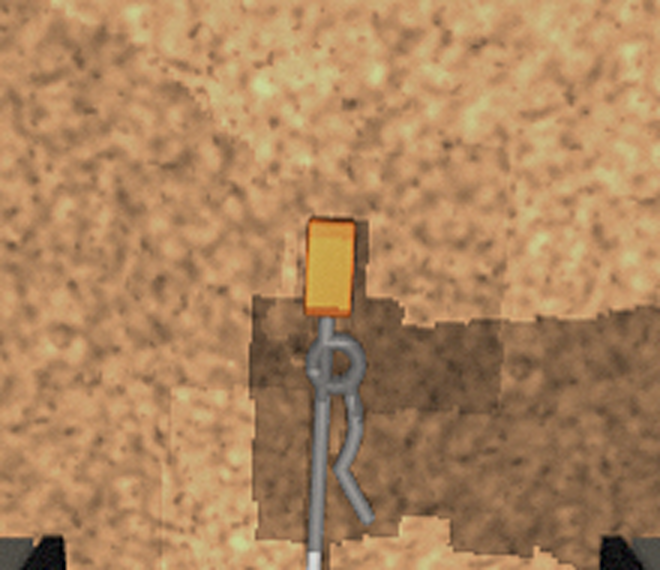

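Run:
```python
from meas import *
p,d,cm=load("wrist","c2"); H=hsv(p); m=(H[...,0]>8)&(H[...,0]<28)&(H[...,1]>170)&(H[...,2]>150); C=cloud(cm,d); m&=np.hypot(C[...,0]-.526,C[...,1]+.23)<.04; m=comp(m)
P=plane(cm,np.argwhere(m)[:,::-1],.016)[:,:2]; rc=cv2.minAreaRect((P*1000).astype(np.float32)); print(rc)
t=plane(cm,[(309.7,248.5)],.0065)[0,:2]; l=plane(cm,[(205+325/3,60+325/3)],.0065)[0,:2]; g=np.array(rc[0])/1000
print(t,l,np.linalg.norm(t-g),np.rad2deg(np.arctan2(*(t-g)[::-1])),np.rad2deg(np.arctan2(*(t-l)[::-1])))
top=C[m]; print("topz",np.median(top[:,2]), top[:,:2].mean(0))
```

```text
((529.8550415039062, -234.41995239257812), (13.033430099487305, 26.869712829589844), 3.708103656768799)
[ 0.52763114 -0.13630828] [ 0.5295944  -0.21529805] 0.09813687557792013 91.29850504542141 91.42377436449554
topz 0.016477565447928166 [ 0.52923861 -0.23395209]
```

Run:
```python
from meas import *
ph=np.deg2rad(91.6-270); G=np.array([.5297,-.2343,0])
bot.move_pose(G+[0,0,.08],down(ph)); bot.movel(G+[0,0,.0025],.1); z0=bot.get_position()[2]
bot.close_gripper(55); print("open",bot.get_opening(),z0,bot.get_position(),bot.get_contact_force())
bot.movel(G+[0,0,.15],.2)
o=down(np.deg2rad(-160)); h=np.array([np.cos(np.deg2rad(110)),np.sin(np.deg2rad(110)),0]); A=np.array([.6156,.0373,0])
Z=.087-(.0065-z0); S=lambda s:A+h*(s-.050)+[0,0,Z]
b=S(-.09); bot.move_pose(b+[0,0,.07],o); bot.movel(b,.15); bot.dwell(.2)
print("open",bot.get_opening(),Z,bot.get_position(),b,bot.get_clock()); np.save("ins.npy",np.r_[Z,z0])
p,_,_=shot("scene","sc3"); q,_,_=shot("top","t3")
a=calib("scene");u,v=project(a,[(.63,0,.087)])[0].astype(int); X=cv2.resize(p[v-45:v+45,u-50:u+50],(500,450),interpolation=2)
a=calib("top");u,v=project(a,[(.63,0,.087)])[0].astype(int); Y=cv2.resize(q[v-45:v+45,u-30:u+30],(300,450),interpolation=2)
cv2.imwrite("pics/m3.png",np.hstack([X,Y])[:,:,::-1]); print(bot.get_contact_force())
```

```text
open 0.013983987123217521 0.0032098572823540186 [ 0.52969116 -0.23429952  0.00247552] [-0.16614805 -0.58972867 -0.71626588]
open 0.013359120208694335 0.08370985728235401 [ 0.66425311 -0.09430381  0.08513737] [ 0.66348282 -0.09425697  0.08370986] 31.5167
[ 0.23668739  0.11806842 -1.10772397]
```

View pics/m3.png

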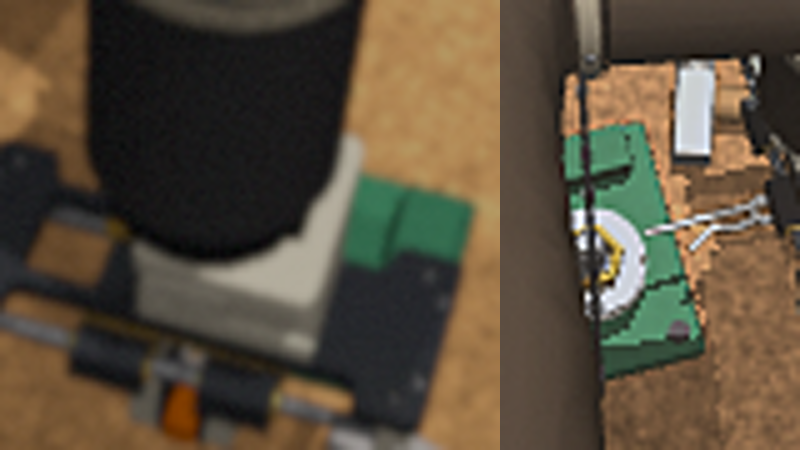

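Run:
```python
from meas import *
for i in range(5): print(np.round(bot.get_position(),4))
h=np.array([np.cos(np.deg2rad(110)),np.sin(np.deg2rad(110)),0]); A=np.array([.6156,.0373,0]); Z=.083
S=lambda s:A+h*(s-.050)+[0,0,Z]
n=np.array([h[1],-h[0],0])
bot.movel(S(-.088),.05,down(np.deg2rad(-160))); bot.dwell(.3); f0=np.mean([bot.get_contact_force() for i in range(4)],0)
for s in list(np.arange(-.076,-.03,.004)):
    bot.movel(S(s),.05); f=np.array(bot.get_contact_force())-f0; e=np.array(bot.get_position())-S(s)
    print(round(s,3),"f",(f@np.c_[h,n,[0,0,1]]).round(1),"e",(e@np.c_[h,n,[0,0,1]]*1e3).round(1))
    if f@h<-6: break
print(bot.get_clock())
```

```text
[ 0.664  -0.0942  0.0847]
[ 0.664  -0.0942  0.0847]
[ 0.664  -0.0942  0.0847]
[ 0.664  -0.0942  0.0847]
[ 0.664  -0.0942  0.0847]
-0.076 f [ 0.7 -0.3  0.2] e [0.4 0.1 0.1]
-0.072 f [ 1.4  0.6 -1.1] e [0.2 0.  0.1]
-0.068 f [ 1.7 -0.2  0.1] e [0.2 0.  0. ]
-0.064 f [ 1.8 -0.3 -0.6] e [0.2 0.  0. ]
-0.06 f [-0.4  0.3  0.1] e [0.2 0.  0. ]
-0.056 f [ 1.   0.6 -0.5] e [0.2 0.  0. ]
-0.052 f [ 1.6 -0.1 -1.9] e [ 0.2  0.  -0. ]
-0.048 f [ 1.6 -0.7  0. ] e [0.3 0.  0. ]
-0.044 f [ 1.1  0.6 -0.6] e [ 0.2  0.  -0. ]
-0.04 f [ 2.2  0.3 -0.8] e [0.2 0.  0. ]
-0.036 f [ 0.4  0.5 -0.6] e [0.2 0.  0. ]
-0.032 f [ 0.1  0.4 -0.4] e [0.2 0.  0. ]
35.3083
```

Run:
```python
from meas import *
h=np.array([np.cos(np.deg2rad(110)),np.sin(np.deg2rad(110)),0]); A=np.array([.6156,.0373,0]); Z=.083
S=lambda s:A+h*(s-.050)+[0,0,Z]
n=np.array([h[1],-h[0],0])
for s in list(np.arange(-.028,-.003,.004))+list(np.arange(-.003,.0035,.001)):
    bot.movel(S(s),.05); f=np.array(bot.get_contact_force()); e=np.array(bot.get_position())-S(s)
    print(round(s,3),"f",(f@np.c_[h,n,[0,0,1]]).round(1),"e",(e@np.c_[h,n,[0,0,1]]*1e3).round(1),round(bot.get_opening(),4))
    if f@h<-16: break
print(bot.get_clock())
```

```text
-0.028 f [ 1.  -0.6 -0.2] e [ 0.2 -0.   0. ] 0.0133
-0.024 f [ 0.  -0.8 -0.9] e [ 0.3 -0.3 -0.1] 0.0136
-0.02 f [-0.4 -2.6 -0.2] e [ 0.2 -0.8 -0.2] 0.0136
-0.016 f [-1.5 -3.7 -0.2] e [-0.1 -0.9 -0.2] 0.0136
-0.012 f [ 2.3 -5.3  0. ] e [ 1.2 -1.1 -0.6] 0.0136
-0.008 f [ 5.  -4.4  0.5] e [ 1.4 -0.9 -0.7] 0.0134
-0.004 f [ 3.7 -4.7 -0.1] e [ 1.2 -0.6 -0.4] 0.0136
-0.003 f [ 2.5 -5.2 -0.9] e [ 0.6 -0.4 -0.3] 0.0134
-0.002 f [ 1.5 -5.5 -0.7] e [ 0.2 -0.2 -0.1] 0.0137
-0.001 f [-0.7 -6.  -1. ] e [-0.  -0.1 -0. ] 0.0134
0.0 f [-0.1 -5.4 -2. ] e [-0.  -0.1  0. ] 0.0136
0.001 f [-0.8 -4.8 -0.7] e [-0.2 -0.1  0.1] 0.0135
0.002 f [-1.2 -5.1 -0.8] e [-0.4 -0.2  0.1] 0.0132
0.003 f [-2.5 -5.5 -1.2] e [-0.6 -0.2  0.1] 0.0135
38.8083
```

Run:
```python
from meas import *
h=np.array([np.cos(np.deg2rad(110)),np.sin(np.deg2rad(110)),0]); A=np.array([.6156,.0373,0]); Z=.083
S=lambda s:A+h*(s-.050)+[0,0,Z]
bot.movel(S(.0012),.05); bot.open(); bot.dwell(.2); bot.movel(S(0)+[0,0,.09],.2)
bot.move_pose(A-h*.03+[0,0,.235],down(np.deg2rad(-160))); bot.dwell(.2)
p,d,cm=shot("wrist","f1"); s,_,_=shot("scene","f1s"); print(bot.get_clock(),bot.get_contact_force())
u,v=project(calib("scene"),[(.625,0.02,.08)])[0].astype(int)
X=cv2.resize(s[v-40:v+40,u-40:u+40],(400,400),interpolation=2); u,v=project(cm,[A-h*.0+[0,0,.087]])[0].astype(int); v=max(v,65); print(u,v)
Y=cv2.resize(p[v-65:v+65,u-65:u+65],(400,400),interpolation=2); cv2.imwrite("pics/m4.png",np.hstack([X,Y])[:,:,::-1])
```

```text
41.8083 [-0.30904376 -0.77244037 -0.01299149]
314 218
```

View pics/m4.png

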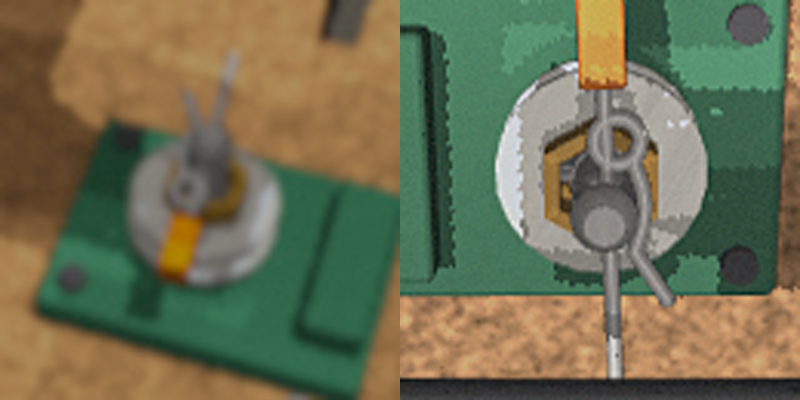

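Run:
```python
from meas import *
h=np.array([np.cos(np.deg2rad(110)),np.sin(np.deg2rad(110)),0]); A=np.array([.6156,.0373,0]); n=np.array([h[1],-h[0],0])
p,d,cm=load("wrist","f1"); H=hsv(p); C=cloud(cm,d)
m=(H[...,0]>8)&(H[...,0]<28)&(H[...,1]>150)&(H[...,2]>120)&(C[...,2]>.078)&(np.hypot(C[...,0]-.633,C[...,1]+.01)<.05); m=comp(m)
Q=C[m]; s=(Q-A)@h; print("grip along",np.percentile(s,[1,50,99]),"side",np.percentile((Q-A)@n,[2,50,98]),"z",np.polyfit(s,Q[:,2],1),np.median(Q[:,2]))
m=(abs(C[...,2]-.057)<.003)&(np.hypot(*(C[...,:2]-A[:2]).transpose(2,0,1))<.04); print("disc top z",np.median(C[m][:,2]),m.sum(), cv2.minEnclosingCircle((C[m][:,:2]*1000).astype(np.float32)))
```

```text
grip along [-0.06261591 -0.04943933 -0.03655464] side [-0.00551596  0.0006841   0.00773354] z [0.17318787 0.0969051 ] 0.0883749390005345
disc top z 0.05745500358186534 2030 ((616.4989624023438, 37.37553024291992), 35.01763916015625)
```

```bash
python3 -c "
from workcell import bot
print(bot.get_clock()); bot.hand_in()"
```

```text
41.8083
the job is handed in; nothing more can be done
```

The roller is home on the spindle with the hexagon up, the R-clip is locked through the cross-hole, and the job was handed in at 41.8 s. It reports no verdict.

**Roller:** I gripped it by two flats and turned it about 8° to the spindle's 20° yaw. It meshed on the first descent, and contact came only at the shoulder (about 8 N). After locking, its disc top measured 57.5 mm over the bench, against 57 mm when home. Its centre is within about 1 mm of the spindle axis.

**Clip:** I drew it out by the legs, laid it on the bench, took it again by the orange grip and pushed it through. The push force reversed as the bent leg snapped over.
- **Seat:** it measures about 0.5 mm from the hole centre along the hole, and its height agrees to under 1 mm.
- **Attitude:** the grip is up, and the released clip droops 0.17 rad, inside the 0.3 limit.
- **Bent leg:** the last picture shows it hugging the spindle. Its joint angle could not be read directly.

No check failed. I never saw a clear, hard stop of the eye against the spindle, only a slowly rising 2–3 N at the end of the push. I did not measure the bystanders again afterwards, but nothing in the moves should have touched them.

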